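# Clamp a castor bracket in the assembly fixture

## Robot

A 6-joint arm with a two-finger parallel gripper is mounted at the origin on the work surface. World frame = base frame: x ahead of the robot, y to its left, z up, the work surface at z = 0. Lengths are in m, angles in rad, forces in N, time in s.
With the tool pointing down it reaches from about 0.35 to 0.8 m from the base axis. Payload 7.3 kg.
Tool frame: the origin (TCP) lies midway between the tips of the shut fingers; the grasp point (between the pads) lies 19 mm behind it; z points along the fingers, y is the line along which they close (so a half turn about z gives the same grasp; the last joint's range is limited). The gripper opens to 85 mm and grips with 20 to 120 N. Pads are 22 mm wide; open, the fingers measure 114 mm over their backs; the gripper's body (76 mm by 85 mm) begins 54 mm behind the grasp point. The pads swing forward as they close: fully open they stand 13 mm farther back than shut.
Start: joints at [1.111, 0.342, 1.524, -0, 1.275, -0.146], TCP at [0.162, 0.499, 0.231] pointing down, gripper open.
Joint ranges: [-2.53, 2.53], [-0.77, 2.02], [0.04, 2.7], [-1, 4.14], [0.28, 2.66], [-3.11, 3.11]. Speed limits (rad/s): [2.57, 2.57, 3.14, 3.14, 3.14, 3.14].

## Interface

Orientations are given as a 3x3 rotation matrix whose columns are the frame's x, y, z axes.
In Python, from rig import readout, eyes, env gives the robot as it stands.
- The arm moves only by the shell command python3 -m inch 'ROWS' [FORCE]. ROWS is JSON, a list of rows, each a list of 7 numbers: the turn, a rotation vector about the tool's x, y, z in units of 6 degrees (1.0 is 6 degrees), then the shift along the tool's x, y, z in mm, then the closure, from -1 (fully open) to 1 (shut). In form: [[ax, ay, az, tx, ty, tz, jaw], ...]. A call has 1 to 12 rows; each row is the pose to reach, as a shift and turn from the pose commanded when the call began, along the tool's axes at that moment; what a row does not reach only later rows make up. A row lasts 1/12 s, in which the tool goes at most 41.7 mm and 7.16 degrees, less where a joint would pass 70% of its speed; a pose out of reach is approached as far as the arm can. A call with a gripper value outside its range is refused whole. The fingers move at their own pace and stop on an object; FORCE is the grip in N (left out, the last holds). Time passes only in rows, so rows that repeat a pose let the fingers close. It gives the time, the measured TCP pose, the force, the opening and the grip force at its end, in the units of the state.
- readout.state(): the state, without advancing time (a new reading comes with each control period).
- eyes.camera(name): name is "scene" or "side" or "wrist"; returns the picture (420x560x3 uint8, blue, green, red); there is no depth.
- eyes.camera_info(name): a dict with "fx", "fy", "cx", "cy" (pixels), "origin" and "rotation" of the camera in the world. Camera axes: x right, y up, looking along -z (the intrinsics and any distortion apply to the point x, -y, -z); pixel columns grow to the right and rows downward; lengths in m; the calibration is good to about 2 mm. A picture is of the moment at which its call begins: read the wrist's pose just before it. camera_info takes no time and is no camera call; for the wrist camera it gives the pose at the moment of the call.
- env.close_job(): hands the job in; it is judged then, once.
The state is a dict: "time_s": time; "qpos": joint angles; "joint_vel": joint speeds; "joint_efforts": joint torques, N m; "position": TCP position; "tcp_rot": TCP orientation; "ft_force": force on the tool from outside, world axes, zero at the start; "wrist_torque": the same for the moment, N m; "finger_gap": finger opening in m; "grasp_force": force on a finger pad.
Only numpy, scipy, OpenCV 4.12 (cv2) and the standard library are available. Lean on these libraries where they do the work, as an engineer would, in place of code of your own. Each camera call takes 0.05 s, during which the arm holds its last target. There are 200 camera calls.

## Task

Get the castor bracket clamped in the assembly fixture, ready for its wheel. With the tip of a finger push the bracket along between the two guide rails until its plate is fully home against the stop bar; then push the toggle clamp's handle over and down, away from the bracket, until it locks and the rubber foot holds the plate down. Only push: pick up and lift nothing, and leave the loose wheel, bolt and spanner where they lie.

Things in the scene. Friction and masses are not known exactly. Their poses are not given: they have to be found in the camera images.
- fixture: assembly fixture fixed on the bench: aluminium base plate 330 x 130 mm, 15 mm thick, origin at the centre of its underside at bench height; z up, +x the way the bracket is pushed. Two dark guide rails along x (x -145 to 20 mm), inner faces 89 mm apart, top 27 mm above the bench. Behind the stop bar at their end, on the centre line, the steel toggle clamp (frame x 59 to 137 mm, 58 mm wide)
- bracket: loose steel castor bracket, about 0.6 kg, upside down between the rails: plate 105 (its x, along the rails) x 85 x 6 mm flat on the base plate, origin at the centre of the plate's underside; two upright fork legs at y = +-22 mm, 4 mm thick, up to 64 mm long, reaching 92 mm above the underside. 2 mm side play. Starts 20 to 45 mm short of the stop; home, its origin is at fixture x = -32.5 mm
- stop_face (a point): middle of the face of the dark stop bar that the plate comes up against (fixture x = 20, z = 18 mm); the bar lies across the rails' end, 14 mm thick, its top 31 mm above the bench
- clamp_handle (a joint): angle of the clamp's handle, rad: 0 fully open (upright, leaning 5 degrees towards the bracket), grows as the handle is pushed over and down, away from the bracket (fixture +x), about a level pivot along fixture y. End stop at 1.449; locked over dead centre from about 1.40, handle then 12 degrees above level, pointing to fixture +x. Stays where it is left; takes 1 to 4 N near its end
- handle_pivot (a point): pivot axis of the handle, on the centre line of the fixture (fixture x = 119, y = 0, z = 57 mm)
- handle_end (a point): free end of the handle, on its axis, 138 mm from the pivot. The handle is straight: a flat steel bar 6 mm wide and 16 mm deep, and from 51 mm on to its end a black round grip 18 mm in diameter
- clamp_foot: black rubber foot, 17 mm across, under the end of the clamp's arm; this origin is on the arm's pivot (fixture x = 73, z = 57 mm). Open, the arm stands up steeply on the bracket side of the handle, at most 150 mm above the bench. It swings down as the handle goes over; locked, the sprung foot presses on the plate's front margin at fixture x = 11 mm, squeezed 1 to 2 mm
- wheel: loose castor wheel lying flat on the bench, blue tyre, white hub, 80 mm diameter, 32 mm thick, origin at the centre of its underside; leave it alone
- axle_bolt: loose hexagon bolt standing on its head, head 21 mm across and 7 mm high, 10 mm shank, 62 mm tall, origin under the head; leave it alone
- spanner: loose steel spanner 170 mm long lying flat along its own x, origin under its middle; leave it alone
Not all that is in view belongs to the job. Several things have the shape of the bracket; the one meant has the colours described above.

How it is judged:
By the outcome, as a careful person would: the job done as asked, in the order asked, and still so for the second after the job is handed in, with the robot touching nothing.
It also fails if it takes over 45 s, if anything falls off the work surface, if the arm or the gripper's body presses on something with over 40 N, if the wrist force passes 120 N, or if a joint passes its speed limit or range.

## Working session

There is one attempt and no reset: what is moved stays moved. The work goes in short steps, Python scripts to look and compute and a shell command to move; the robot and the scene stay as the last step left them, time stands still between calls to the robot, and variables do not carry over. Pictures are saved under pics/ and viewed, at most 10 in all, crops included, and the job is handed in when it is done.

```bash
mkdir -p pics; ls; python3 - <<'E'
from rig import readout, eyes
import cv2, numpy as np
for n in ("scene","side"):
    i=eyes.camera_info(n); print(n,i)
    cv2.imwrite(f"pics/{n}0.png",eyes.camera(n))
s=readout.state(); print(s)
E
```

```text
pics
scene {'fx': 504.5473075199735, 'fy': 504.5473075199735, 'cx': 279.46135900388106, 'cy': 212.76279248547752, 'origin': array([1.46043899, 0.31103246, 0.81022875]), 'rotation': array([[-0.37897428, -0.51973119,  0.76567486],
       [ 0.92538965, -0.21793327,  0.31009528],
       [ 0.00569984,  0.82606572,  0.56354497]])}
side {'fx': 484.9325520253513, 'fy': 484.9325520253513, 'cx': 282.6739024834282, 'cy': 201.4414701569388, 'origin': array([0.34229556, 0.62797175, 0.73816815]), 'rotation': array([[-0.96853888,  0.17091244, -0.18089053],
       [-0.24839325, -0.61930794,  0.7448211 ],
       [ 0.01527225,  0.76632017,  0.64227732]])}
{'time_s': 0.1, 'qpos': array([ 1.11100122e+00,  3.42627455e-01,  1.52492704e+00,  2.69464087e-05,
        1.27538048e+00, -1.46012290e-01]), 'joint_vel': array([ 0.00193239, -0.00315433, -0.00398338,  0.00020972, -0.00159116,
        0.0012498 ]), 'joint_efforts': array([ 7.81005710e-04, -4.34450197e+01, -2.46492344e+01, -1.92076891e-04,
        4.70069703e-03, -8.07797119e-05]), 'position': array([0.16186493, 0.49905361, 0.2307068 ]), 'tcp_rot': array([[-9.51170282e-01,  3.08666019e-01, -6.18778618e-04],
       [ 3.08666560e-01,  9.51169562e-01, -1.19147718e-03],
       [ 2.20794870e-04, -1.32429395e-03, -9.99999099e-01]]), 'ft_force': array([-0.44666159, -0.17722735,  0.44959621]), 'wrist_torque': array([-0.02960508,  0.01133764, -0.0055846 ]), 'grasp_force': 0.0, 'finger_gap': 0.08555031912241898}
```

View pics/scene0.png

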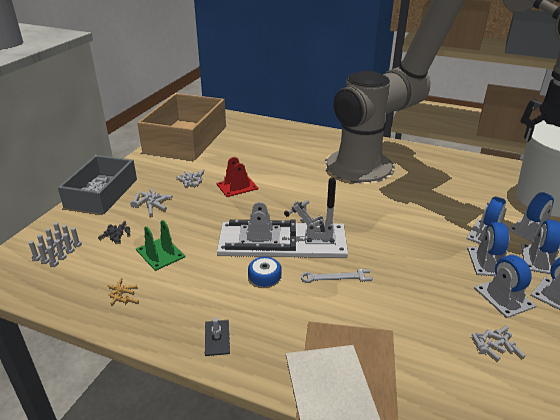

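View pics/side0.png

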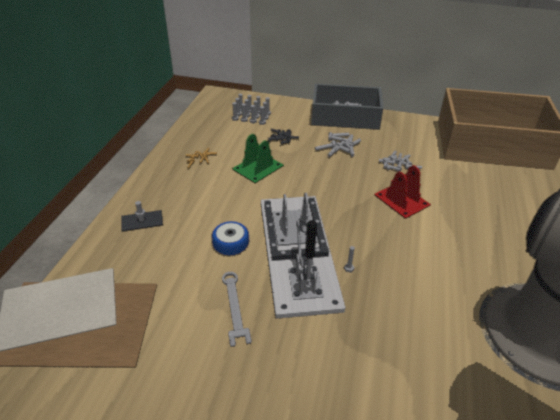

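The scene view shows three bracket shapes: steel in the fixture at (259,222), green at (160,245) and red at (237,178). The steel one is the target. The clamp handle is at (331,195), the wheel at (265,271) and the spanner at (337,276). In the side view the bolt stands at (350,262), beside the fixture.

```bash
cat > h.py <<'E'
import numpy as np, cv2
from rig import eyes
def ray(n,uv,i=None):
    i=i or eyes.camera_info(n); d=np.array([(uv[0]-i["cx"])/i["fx"],-(uv[1]-i["cy"])/i["fy"],-1.])
    return np.array(i["origin"]),i["rotation"]@d
def plane(n,uv,z,i=None):
    o,d=ray(n,uv,i); return o+d*(z-o[2])/d[2]
def proj(n,p,i=None):
    i=i or eyes.camera_info(n); c=i["rotation"].T@(np.array(p)-i["origin"])
    return np.array([i["cx"]-i["fx"]*c[0]/c[2], i["cy"]+i["fy"]*c[1]/c[2]])
def cross(a,b):
    (o,d),(p,e)=a,b; A=np.stack([d,-e],1); t=np.linalg.lstsq(A,p-o,rcond=None)[0]
    q,r=o+d*t[0],p+e*t[1]; return (q+r)/2,np.linalg.norm(q-r)
E
python3 - <<'E'
import cv2,numpy as np
from h import *
for n,(x0,y0,x1,y1) in dict(scene=(205,165,365,285),side=(225,180,385,320)).items():
    im=cv2.imread(f"pics/{n}0.png"); c=im[y0:y1,x0:x1]
    k=4
    cv2.imwrite(f"pics/{n}_crop.png",cv2.resize(c,None,fx=k,fy=k,interpolation=cv2.INTER_CUBIC))
    hsv=cv2.cvtColor(im,cv2.COLOR_BGR2HSV)
    m=((hsv[...,1]<40)&(hsv[...,2]>150)).astype(np.uint8); mm=np.zeros_like(m); mm[y0:y1,x0:x1]=m[y0:y1,x0:x1]
    cs,_=cv2.findContours(mm,cv2.RETR_EXTERNAL,cv2.CHAIN_APPROX_NONE)
    for q in sorted(cs,key=cv2.contourArea)[-3:]: print(n,cv2.contourArea(q),cv2.boundingRect(q),cv2.approxPolyDP(cv2.convexHull(q),3,True)[:,0].tolist())
E
```

```text
scene 216.5 (305, 269, 60, 12) [[364, 278], [307, 280], [305, 272], [364, 269]]
scene 274.5 (253, 258, 24, 16) [[276, 264], [268, 273], [253, 269], [253, 263], [262, 258]]
scene 1385.0 (217, 222, 131, 32) [[217, 249], [223, 222], [343, 224], [347, 253]]
side 163.5 (286, 197, 17, 14) [[302, 197], [300, 208], [288, 209], [286, 197]]
side 179.5 (225, 223, 19, 19) [[242, 228], [238, 239], [225, 241], [225, 224]]
side 2108.0 (270, 253, 75, 61) [[330, 253], [344, 307], [277, 313], [270, 259]]
```

View pics/scene_crop.png

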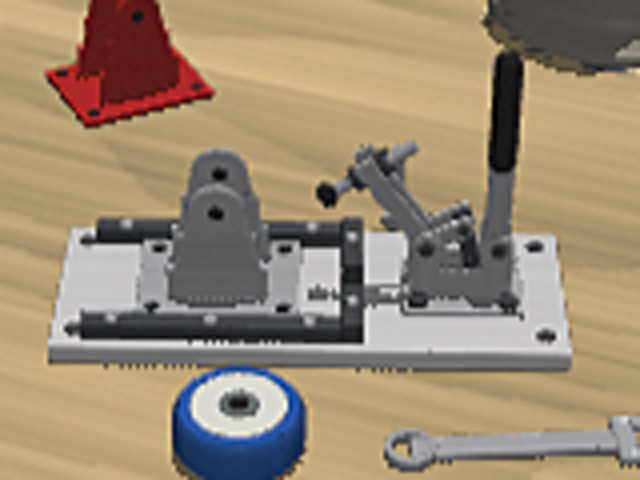

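View pics/side_crop.png

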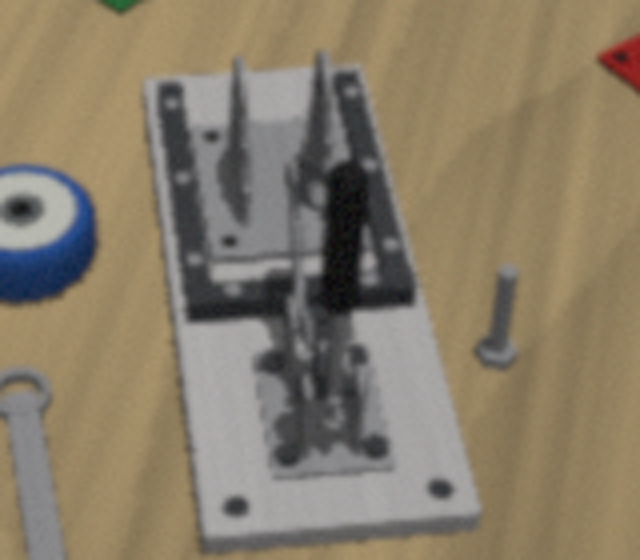

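The crops confirm the target: the grey steel bracket between the rails, scene crop (215,230), with a gap to the stop at crop x 300–340. The plate corners are clear in both views, so I'll fit the fixture pose from them.

```bash
cat >> h.py <<'E'
def uv(n,c):
    o=dict(scene=(205,165),side=(225,180))[n]; return [(c[k]+.5)/4-.5+o[k] for k in (0,1)]
E
python3 - <<'E'
from h import *
M=np.array([[-165,65],[165,65],[165,-65],[-165,-65]])/1e3
P={"scene":[(72,228),(555,234),(571,357),(50,350)],"side":[(357,68),(478,515),(203,540),(146,80)]}
W=[];L=[]
def fit(W,L):
    W,L=np.array(W),np.array(L); w,l=W.mean(0),L.mean(0); a=(W-w);b=(L-l)
    th=np.arctan2((b[:,0]*a[:,1]-b[:,1]*a[:,0]).sum(),(b*a).sum()); R=np.array([[np.cos(th),-np.sin(th)],[np.sin(th),np.cos(th)]])
    t=w-R@l; return th,t,R,np.abs((W-t-L@R.T)).max()
for n in P:
    w=[plane(n,uv(n,c),.015)[:2] for c in P[n]]; W+=w;L+=list(M)
    th,t,R,e=fit(w,M); print(n,np.degrees(th),t,e, [round(float(np.linalg.norm(w[i]-w[i-1])),4) for i in range(4)])
th,t,R,e=fit(W,L); print("all",th,np.degrees(th),t,e); np.save("fx.npy",[th,*t])
loc=lambda p: np.round(np.r_[(R.T@(p[:2]-t)),p[2]]*1e3,1)
for nm,n,c,z in [("plate back near","scene",(137,312),.021),("back far","scene",(143,241),.021),("front near","scene",(297,316),.021),("front far","scene",(300,243),.021),("side front L","side",(212,264),.021),("side front R","side",(375,252),.021),("stop near","scene",(362,340),.031),
 ("wheel","side",(20,208),.032),("bolt","side",(496,350),.007)]:
    print(nm,loc(plane(n,uv(n,c),z)))
p,e=cross(ray("scene",uv("scene",(509,55))),ray("side",uv("side",(347,172)))); print("handle end",loc(p),e)
p,e=cross(ray("scene",uv("scene",(220,152))),ray("side",uv("side",(321,54)))); print("leg top far",loc(p),e)
E
```

```text
scene 111.4274545277869 [ 0.48103466 -0.07636982] 0.0019052480118366966 [0.1323, 0.3286, 0.1326, 0.3262]
side 111.10163570748158 [ 0.4788556  -0.07296674] 0.0030171505381195174 [0.1244, 0.3261, 0.1274, 0.3279]
all 1.9419437687459247 111.26518200087062 [ 0.47994513 -0.07466828] 0.004721501780005827
plate back near [-113.2  -34.7   21. ]
back far [-115.7   42.9   21. ]
front near [-11.  -36.3  21. ]
front far [-10.5  43.3  21. ]
side front L [ -2.9 -40.7  21. ]
side front R [-2.7 45.2 21. ]
stop near [ 29.8 -72.4  31. ]
wheel [ -43.7 -137.9   32. ]
bolt [59.2 97.2  7. ]
handle end [116.2   1.8 191.7] 0.002593648450760179
leg top far [-61.9  21.6 107.7] 0.0014047091070325554
```

The fixture fit agrees across the views: yaw is about 111.3°, the centre about (0.480, -0.075), and the plate sizes come out within 5 mm. The bracket's front edge is near x = -8, so it has roughly 25–30 mm to go. First I'll move above the rear end of the rails.

```bash
python3 -m inch '[[0,0,8.45,-45,-44,-30,0.2],[0,0,8.45,-562,-548,-40,0.2],[0,0,8.45,-562,-548,-40,0.2],[0,0,8.45,-562,-548,-40,0.2],[0,0,8.45,-562,-548,-40,0.2],[0,0,8.45,-562,-548,-40,0.2],[0,0,8.45,-562,-548,-40,0.2],[0,0,8.45,-562,-548,-40,0.2],[0,0,8.45,-562,-548,-40,0.2],[0,0,8.45,-562,-548,-40,0.2],[0,0,8.45,-562,-548,-40,0.2],[0,0,8.45,-562,-548,-40,0.2]]'
cat >> h.py <<'E'
th,tx_,ty_=np.load("fx.npy"); F=np.array([[np.cos(th),-np.sin(th),0],[np.sin(th),np.cos(th),0],[0,0,1]]); T=np.array([tx_,ty_,0])
loc=lambda p: np.round(F.T@(np.array(p)-T)*1e3,1)
wor=lambda p: F@(np.array(p)/1e3)+T
def st():
    from rig import readout
    s=readout.state(); print("t",round(s["time_s"],2),"fix",loc(s["position"]),"world",np.round(s["position"],4),"gap",round(s["finger_gap"],4),"F",np.round(F.T@s["ft_force"],1)); print("axes in fix\n",np.round(F.T@s["tcp_rot"],3)); print("q",np.round(s["qpos"],2)); return s
def shift(p):
    from rig import readout
    s=readout.state(); print("to",p,"tool mm",np.round(s["tcp_rot"].T@(wor(p)-s["position"])*1e3,1))
E
python3 -c "
from h import *
st();shift([-130,0,230])"
```

```text
time_s: 1.1
position: [0.3931, 0.0586, 0.2628]
tcp_rot: [[-0.363, 0.932, 0.0], [0.932, 0.363, 0.0], [0.0, 0.0, -1.0]]
ft_force: [1.1, 1.1, -0.1]
finger_gap: 0.0341
grasp_force: 0.0
t 1.1 fix [155.7  32.7 262.8] world [0.3931 0.0586 0.2628] gap 0.0341 F [ 0.6 -1.4 -0.1]
axes in fix
 [[ 1.     0.001  0.   ]
 [ 0.001 -1.    -0.   ]
 [ 0.     0.    -1.   ]]
q [-0.05  0.08  1.78  0.    1.29 -0.42]
to [-130, 0, 230] tool mm [-285.7   32.4   32.8]
```

```bash
python3 -m inch '[[0,0,0,-286,32,0,0.2],[0,0,0,-286,32,0,0.2],[0,0,0,-286,32,0,0.2],[0,0,0,-286,32,0,0.2],[0,0,0,-286,32,0,0.2],[0,0,0,-286,32,0,0.2],[0,0,0,-286,32,0,0.2],[0,0,0,-286,32,0,0.2],[0,0,0,-286,32,0,0.2],[0,0,0,-286,32,0,0.2]]' >/dev/null
python3 -c "
from h import *
s=st();cv2.imwrite('pics/w1.png',eyes.camera('wrist'));i=eyes.camera_info('wrist')
import pickle;pickle.dump(i,open('w1.pkl','wb'));print(loc(i['origin']))
for p in [(-145,-44.5,27),(20,-44.5,27),(-145,44.5,27),(20,44.5,27),(-165,65,15),(-165,-65,15)]: print(p,proj('wrist',wor(p),i).round(1))"
```

```text
t 1.93 fix [-1.277e+02  2.000e-01  2.620e+02] world [ 0.5261 -0.1938  0.262 ] gap 0.0348 F [ 0.6 -0.1  0.2]
axes in fix
 [[ 1.     0.001  0.002]
 [ 0.001 -1.     0.001]
 [ 0.002 -0.001 -1.   ]]
q [-0.49  0.39  1.37  0.    1.39 -0.86]
[-50.7  -1.  405. ]
(-145, -44.5, 27) [324.8 188.4]
(20, -44.5, 27) [330.9  22.5]
(-145, 44.5, 27) [244.3 188.2]
(20, 44.5, 27) [238.8  22.2]
(-165, 65, 15) [228.3 202.5]
(-165, -65, 15) [340.8 202.8]
```

View pics/w1.png

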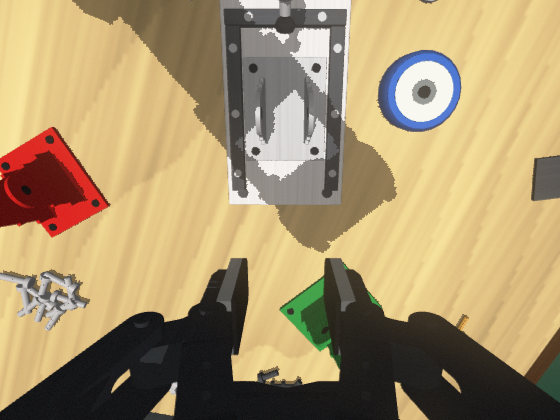

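The predicted rear corners, (228,203) and (341,203), match the picture at (229,203) and (341,203), so the fixture pose is good. The bracket's plate runs from row 56 to row 160, with the legs at columns 263 and 308. I'll measure its position from those.

```bash
python3 -c "
from h import *
import pickle;i=pickle.load(open('w1.pkl','rb'))
for nm,u,z in [('rear',(285,160),21),('front',(285,56),21),('stop',(285,24),31),('hole bl',(256,151),21),('hole br',(314,151),21),('hole fl',(253,68),21),('hole fr',(316,68),21)]: print(nm,loc(plane('wrist',u,z/1e3,i)))
shift([-135,0,150])"
```

```text
rear [-114.5   -0.4   21. ]
front [-9.3 -0.2 21. ]
stop [17.9 -0.2 31. ]
hole bl [-104.8   31.1   21. ]
hole br [-104.6  -32.    21. ]
hole fl [-20.7  32.3  21. ]
hole fr [-20.5 -31.7  21. ]
to [-135, 0, 150] tool mm [ -7.9   0.  112.4]
```

```bash
python3 -m inch '[[0,5,0,0,0,100,0.2],[0,5,0,0,0,100,0.2],[0,5,0,0,0,100,0.2],[0,5,0,0,0,140,0.2],[0,5,0,0,0,170,0.2],[0,5,0,0,0,200,0.2],[0,5,0,0,0,220,0.2],[0,5,0,0,0,232,0.2],[0,5,0,0,0,232,0.2],[0,5,0,0,0,232,0.2]]'
python3 -c "
from h import *
s=st();shift([-104,0,30]);shift([-66,0,30]);cv2.imwrite('pics/s2.png',eyes.camera('scene')[140:290,180:380])"
python3 -c "
import cv2;cv2.imwrite('pics/s2b.png',cv2.resize(cv2.imread('pics/s2.png'),None,fx=4,fy=4))"
```

```text
time_s: 2.82
position: [0.5269, -0.1934, 0.0317]
tcp_rot: [[-0.316, 0.931, -0.182], [0.806, 0.365, 0.465], [0.5, 0.0, -0.866]]
ft_force: [-0.2, 0.2, -0.6]
finger_gap: 0.0344
grasp_force: 0.0
t 2.82 fix [-127.7   -0.7   31.7] world [ 0.5269 -0.1934  0.0317] gap 0.0344 F [ 0.3  0.1 -0.6]
axes in fix
 [[ 0.866  0.002  0.5  ]
 [ 0.002 -1.     0.001]
 [ 0.5    0.    -0.866]]
q [-0.64  0.86  1.31  0.27  1.44 -1.11]
to [-104, 0, 30] tool mm [19.7 -0.7 13.3]
to [-66, 0, 30] tool mm [52.6 -0.6 32.3]
```

View pics/s2b.png

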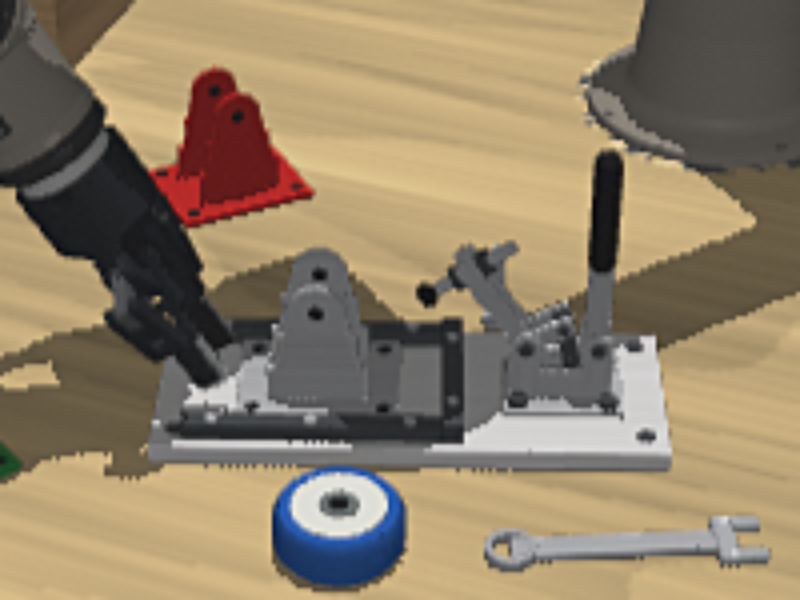

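The fingers stand behind the legs, straddling the centre line (tips at crop (205,380)), clear of both rails. Now I'll push slowly along the rails.

```bash
python3 -m inch '[[0,0,0,5,0,3,0.2],[0,0,0,10,0,6,0.2],[0,0,0,15,0,9,0.2],[0,0,0,18,0,10.5,0.2],[0,0,0,21,0,12.2,0.2],[0,0,0,24,0,14,0.2],[0,0,0,27,0,15.6,0.2],[0,0,0,30,0,17.4,0.2],[0,0,0,33,0,19,0.2],[0,0,0,36,0,20.8,0.2]]' | grep ft_f
python3 -c "
from h import *
s=st()"
```

```text
ft_force: [2.3, -5.3, 3.3]
t 3.7 fix [-87.   -0.3  31. ] world [ 0.5118 -0.1557  0.031 ] gap 0.0341 F [-5.8 -0.3  3.3]
axes in fix
 [[ 0.867  0.001  0.499]
 [ 0.001 -1.    -0.   ]
 [ 0.499  0.001 -0.867]]
q [-0.61  0.81  1.42  0.29  1.37 -1.1 ]
```

```bash
python3 -m inch '[[0,0,0,1.7,0,1,0.2],[0,0,0,3.5,0,2,0.2],[0,0,0,5.2,0,3,0.2],[0,0,0,6.9,0,4,0.2],[0,0,0,8.2,0,4.75,0.2],[0,0,0,8.2,0,4.75,0.2]]' | grep ft_f
python3 -c "
from h import *
s=st()"
```

```text
ft_force: [1.5, -3.8, 2.6]
t 4.2 fix [-77.1  -0.2  30.9] world [ 0.5081 -0.1464  0.0309] gap 0.0341 F [-4.1 -0.   2.6]
axes in fix
 [[ 0.866  0.001  0.5  ]
 [ 0.001 -1.     0.   ]
 [ 0.5    0.    -0.866]]
q [-0.6   0.8   1.44  0.29  1.35 -1.1 ]
```

Sliding at about 4–6 N. I'll push on in 1 mm steps and watch for the force rise at the stop.

```bash
python3 -m inch '[[0,0,0,0.9,0,0.5,0.2],[0,0,0,1.7,0,1,0.2],[0,0,0,2.6,0,1.5,0.2],[0,0,0,3.5,0,2,0.2],[0,0,0,3.5,0,2,0.2]]' | grep ft_f
python3 -c "
from h import *
s=st()"; python3 -m inch '[[0,0,0,0.9,0,0.5,0.2],[0,0,0,1.7,0,1,0.2],[0,0,0,1.7,0,1,0.2]]' | grep ft_f
python3 -c "
from h import *
s=st()"
```

```text
ft_force: [3.1, -9.3, 3.5]
t 4.62 fix [-75.2  -0.2  30.9] world [ 0.5074 -0.1447  0.0309] gap 0.0342 F [-9.8  0.4  3.5]
axes in fix
 [[ 0.868  0.001  0.496]
 [ 0.001 -1.    -0.001]
 [ 0.496  0.001 -0.868]]
q [-0.6   0.8   1.45  0.29  1.34 -1.1 ]
ft_force: [3.2, -15.0, 3.9]
t 4.87 fix [-75.   -0.2  30.9] world [ 0.5074 -0.1445  0.0309] gap 0.034 F [-15.1   2.5   3.9]
axes in fix
 [[ 0.87   0.     0.493]
 [ 0.001 -1.    -0.002]
 [ 0.493  0.002 -0.87 ]]
q [-0.59  0.79  1.45  0.29  1.34 -1.1 ]
```

Stalled at -75 with the force climbing. One firmer nudge, then I'll back off and check in the picture.

```bash
python3 -m inch '[[0,0,0,1,0,0.6,0.2],[0,0,0,2,0,1.1,0.2],[0,0,0,2,0,1.1,0.2]]' | grep ft_f
python3 -c "
from h import *
s=st()"; python3 -m inch '[[0,0,0,-10,0,-6,0.2],[0,0,0,-30,0,-17,0.2],[0,0,0,-45,0,-26,0.2],[0,0,0,-60,0,-60,0.2],[0,0,0,-70,0,-100,0.2],[0,0,0,-70,0,-140,0.2],[0,0,0,-70,0,-180,0.2],[0,0,0,-70,0,-200,0.2],[0,-5,0,-70,0,-220,0.2],[0,-5,0,-70,0,-220,0.2],[0,-5,0,-70,0,-220,0.2],[0,-5,0,-70,0,-220,0.2]]' | grep ft_f
python3 -c "
from h import *
s=st();im=eyes.camera('wrist');i=eyes.camera_info('wrist')
import pickle;pickle.dump(i,open('w2.pkl','wb'));cv2.imwrite('pics/w2.png',im);u=proj('wrist',wor((-60,0,21)),i);print(u)
for p in [(-85,0,21),(20,0,21),(20,-44.5,31)]: print(p,proj('wrist',wor(p),i))"
```

```text
ft_force: [4.3, -21.9, 4.1]
t 5.12 fix [-74.8  -0.2  31. ] world [ 0.5072 -0.1443  0.031 ] gap 0.0341 F [-22.    3.9   4.1]
axes in fix
 [[ 0.872 -0.     0.489]
 [ 0.001 -1.    -0.002]
 [ 0.489  0.003 -0.872]]
q [-0.59  0.79  1.46  0.29  1.33 -1.1 ]
ft_force: [-0.2, 0.2, 0.2]
t 6.12 fix [-239.1   -0.   186.1] world [ 0.5667 -0.2975  0.1861] gap 0.0339 F [0.3 0.1 0.2]
axes in fix
 [[ 1.     0.001  0.02 ]
 [ 0.001 -1.    -0.   ]
 [ 0.02   0.    -1.   ]]
q [-0.61  0.6   1.23  0.01  1.33 -0.98]
[285.31809885 -32.60624106]
(-85, 0, 21) [285.13579869   4.33889737]
(20, 0, 21) [ 285.97212217 -165.15128046]
(20, -44.5, 31) [ 352.53265391 -175.70491875]
```

View pics/w2.png

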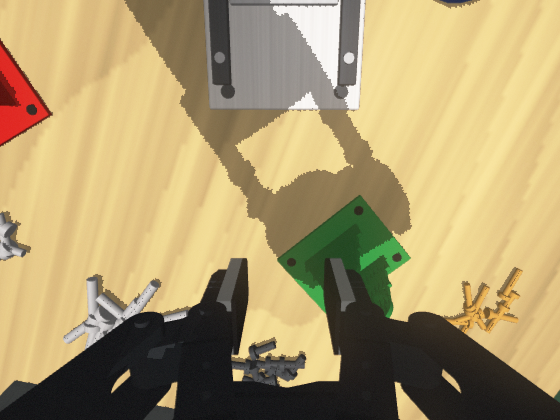

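The plate's rear edge appears at row ~4. The prediction for fully home (x = -85) is row 4.3, so the bracket is home. Next is the handle: shut the fingers and go over the top to the bracket side of the grip.

```bash
python3 -m inch '[[0,0,0,10,0,-40,1],[0,0,0,30,0,-76,1],[0,0,0,309,0,-76,1],[0,0,0,309,0,-76,1],[0,0,0,309,0,-76,1],[0,0,0,309,0,-76,1],[0,0,0,309,0,-76,1],[0,0,0,309,0,-76,1],[0,0,0,309,0,-76,1],[0,0,0,309,0,-76,1],[0,0,0,309,0,-76,1],[0,0,0,309,0,-76,1]]' | grep ft_f
python3 -c "
from h import *
s=st();shift([80,0,168])
im=eyes.camera('scene')[120:270,220:420];cv2.imwrite('pics/s3.png',cv2.resize(im,None,fx=4,fy=4,interpolation=cv2.INTER_CUBIC))"
```

```text
ft_force: [-0.2, 0.0, -0.4]
t 7.17 fix [ 67.8   0.3 269.1] world [ 0.4551 -0.0116  0.2691] gap -0.0003 F [ 0.1  0.2 -0.4]
axes in fix
 [[ 1.     0.002  0.025]
 [ 0.002 -1.     0.001]
 [ 0.025 -0.001 -1.   ]]
q [-0.21  0.19  1.63  0.02  1.34 -0.59]
to [80, 0, 168] tool mm [  9.7   0.4 101.4]
```

View pics/s3.png

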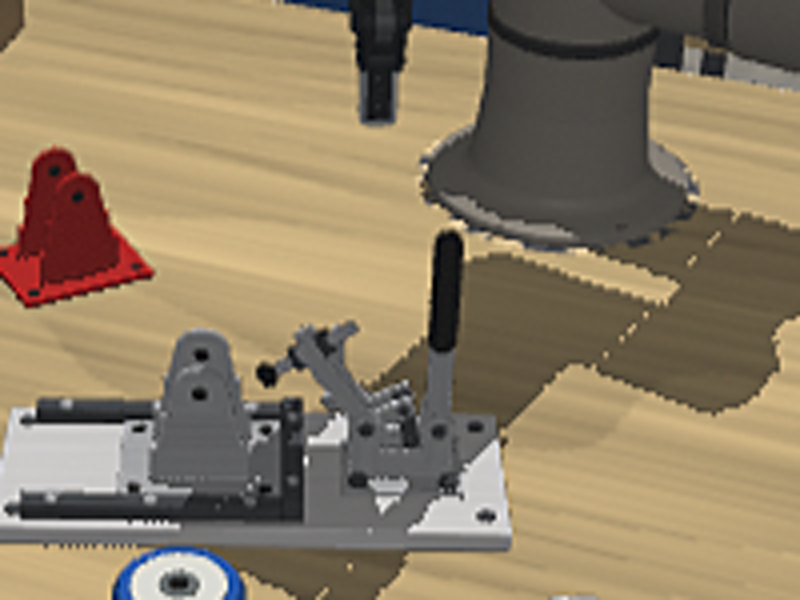

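The picture shows the plate front against the dark stop bar (crop (285,450)), and the shut fingers above and clear of the upright handle (top at (449,238)). Descending on the bracket side of the grip.

```bash
python3 -m inch '[[0,-0.24,0,4,0.4,30,1],[0,-0.24,0,8,0.4,65,1],[0,-0.24,0,8,0.4,90,1],[0,-0.24,0,8,0.4,98,1],[0,-0.24,0,8,0.4,98,1]]' | grep ft_f
python3 -c "
from h import *
s=st();[shift(p) for p in ([90,0,172],[129,0,170],[158,0,161])]"
```

```text
ft_force: [0.4, 1.0, 1.5]
t 7.63 fix [ 77.6   0.8 169.8] world [ 0.451  -0.0026  0.1698] gap -0.0002 F [ 0.8 -0.7  1.5]
axes in fix
 [[ 1.    -0.     0.001]
 [-0.    -1.     0.004]
 [ 0.001 -0.004 -1.   ]]
q [-0.18  0.28  1.81 -0.    1.06 -0.55]
to [90, 0, 172] tool mm [12.4  0.8 -2.1]
to [129, 0, 170] tool mm [51.4  0.8 -0.1]
to [158, 0, 161] tool mm [80.3  0.8  8.9]
```

```bash
python3 -m inch '[[0,0,0,6,0.8,-1,1],[0,0,0,12,0.8,-2,1],[0,0,0,18,0.8,-2,1],[0,0,0,24,0.8,-2,1],[0,0,0,30,0.8,-2,1],[0,0,0,36,0.8,-1,1],[0,0,0,42,0.8,-1,1],[0,0,0,48,0.8,0,1],[0,0,0,54,0.8,1,1],[0,0,0,60,0.8,2,1],[0,0,0,66,0.8,4,1],[0,0,0,66,0.8,4,1]]' | grep ft_f
python3 -c "
from h import *
s=st();[shift(p) for p in ([158,0,161],[172,0,154],[183,0,145],[194,0,134],[203,0,122])]"
```

```text
ft_force: [0.4, -0.6, 0.0]
t 8.63 fix [145.2  -0.5 167.1] world [0.4277 0.0609 0.1671] gap -0.0003 F [-0.7 -0.2  0. ]
axes in fix
 [[ 1.     0.002 -0.   ]
 [ 0.002 -1.     0.001]
 [-0.    -0.001 -1.   ]]
q [-0.04  0.24  1.86 -0.    1.04 -0.41]
to [158, 0, 161] tool mm [12.8 -0.5  6.1]
to [172, 0, 154] tool mm [26.8 -0.4 13.1]
to [183, 0, 145] tool mm [37.8 -0.4 22.1]
to [194, 0, 134] tool mm [48.8 -0.4 33.1]
to [203, 0, 122] tool mm [57.8 -0.4 45.1]
```

```bash
python3 -m inch '[[0,0,0,7,-0.4,3,1],[0,0,0,13,-0.4,6,1],[0,0,0,20,-0.4,9,1],[0,0,0,27,-0.4,13,1],[0,0,0,32,-0.4,17,1],[0,0,0,38,-0.4,22,1],[0,0,0,43,-0.4,27,1],[0,0,0,49,-0.4,33,1],[0,0,0,53,-0.4,39,1],[0,0,0,58,-0.4,45,1],[0,0,0,58,-0.4,45,1]]' | grep ft_f
python3 -c "
from h import *
s=st();[shift(p) for p in ([208,0,114],[213,0,105],[217,0,96],[219,0,90],[219,0,86])]"
```

```text
ft_force: [0.2, 0.2, 0.6]
t 9.55 fix [2.028e+02 2.000e-01 1.213e+02] world [0.4062 0.1142 0.1213] gap -0.0001 F [ 0.2 -0.2  0.6]
axes in fix
 [[ 1.     0.002 -0.001]
 [ 0.002 -1.     0.002]
 [-0.001 -0.002 -1.   ]]
q [ 0.09  0.3   1.95 -0.    0.9  -0.28]
to [208, 0, 114] tool mm [5.2 0.2 7.3]
to [213, 0, 105] tool mm [10.2  0.3 16.3]
to [217, 0, 96] tool mm [14.2  0.3 25.3]
to [219, 0, 90] tool mm [16.3  0.3 31.3]
to [219, 0, 86] tool mm [16.3  0.3 35.3]
```

```bash
python3 -m inch '[[0,0,0,3,0,4,1],[0,0,0,5,0,7,1],[0,0,0,8,0,12,1],[0,0,0,10,0,16,1],[0,0,0,12,0,20,1],[0,0,0,14,0,25,1],[0,0,0,15,0,28,1],[0,0,0,16,0,30,1],[0,0,0,16,0,30,1]]' | grep ft_f
python3 -c "
from h import *
s=st()"
python3 -m inch '[[0,0,0,0,0,1,1],[0,0,0,0,0,2,1],[0,0,0,0,0,3,1],[0,0,0,0,0,3,1]]' | grep ft_f
python3 -c "
from h import *
s=st();im=eyes.camera('scene')[120:270,220:420];cv2.imwrite('pics/s4.png',cv2.resize(im,None,fx=4,fy=4,interpolation=cv2.INTER_CUBIC))"
```

```text
ft_force: [-1.2, 0.6, 0.1]
t 10.3 fix [218.   -0.4  92.1] world [0.4013 0.1287 0.0921] gap 0.0003 F [0.9 0.9 0.1]
axes in fix
 [[ 1.     0.001 -0.001]
 [ 0.001 -1.     0.001]
 [-0.001 -0.001 -1.   ]]
q [ 0.13  0.34  1.98 -0.    0.82 -0.24]
ft_force: [-0.0, 0.5, 1.1]
t 10.63 fix [217.8  -0.6  89.5] world [0.4015 0.1285 0.0895] gap 0.0001 F [ 0.4 -0.1  1.1]
axes in fix
 [[ 1.     0.001 -0.001]
 [ 0.001 -1.    -0.   ]
 [-0.001  0.    -1.   ]]
q [ 0.13  0.35  1.99 -0.    0.81 -0.24]
```

View pics/s4.png

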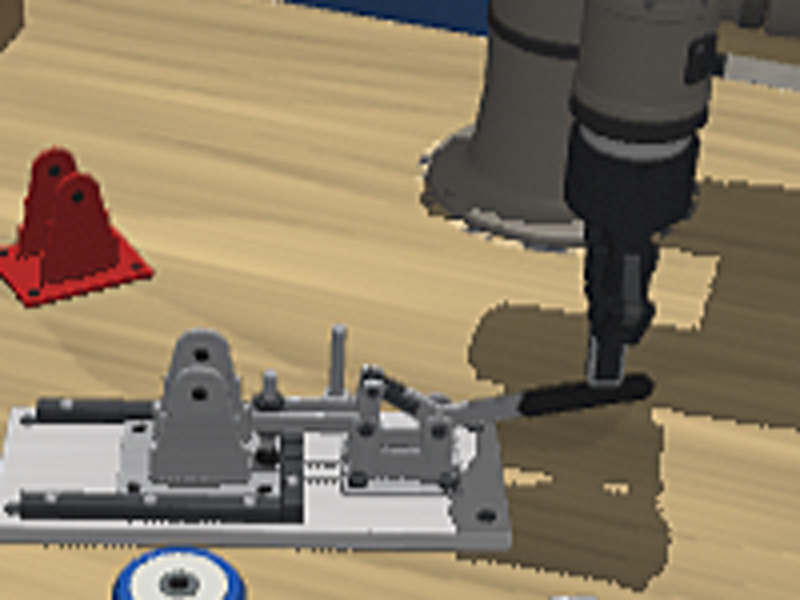

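The handle is nearly down, the clamp arm is level and the foot is over the plate's front margin (265,455). I'll press on down until the end stop is felt.

```bash
python3 -m inch '[[0,0,0,0,0,1,1],[0,0,0,0,0,2,1],[0,0,0,0,0,3,1],[0,0,0,0,0,3,1]]' | grep ft_f
python3 -m inch '[[0,0,0,0,0,1,1],[0,0,0,0,0,2,1],[0,0,0,0,0,2,1]]' | grep -E 'ft_f|posi'
python3 -c "
from h import *
s=st()"
```

```text
ft_force: [-7.2, 0.0, 22.7]
position: [0.4018, 0.1287, 0.0876]
ft_force: [-12.3, -0.6, 42.1]
t 11.27 fix [217.9  -0.9  87.6] world [0.4018 0.1287 0.0876] gap 0.0003 F [ 3.9 11.7 42.1]
axes in fix
 [[ 1.     0.001 -0.002]
 [ 0.001 -1.    -0.002]
 [-0.002  0.002 -1.   ]]
q [ 0.13  0.35  1.99 -0.    0.8  -0.24]
```

The end stop is solid. Retract straight up and verify.

```bash
python3 -m inch '[[0,0,0,0,0,-4,1],[0,0,0,0,0,-30,1],[0,0,0,0,0,-70,1],[0,0,0,0,0,-110,1],[0,0,0,0,0,-150,1],[0,0,0,0,0,-150,1],[0,0,0,0,0,-150,1]]' | grep -E 'ft_f|posi'
python3 -c "
from h import *
print(eyes.camera_info('side')['fx'])
a=eyes.camera('scene');b=eyes.camera('side');cv2.imwrite('pics/a5.png',a);cv2.imwrite('pics/b5.png',b)
c=cv2.resize(a[180:280,230:390],(640,400),interpolation=cv2.INTER_CUBIC);cv2.imwrite('pics/s5.png',c)
e=wor((119+138*np.sin(np.radians(78)),0,57+138*np.cos(np.radians(78))));u=proj('scene',e);print('pred end crop',(u-[230,180])*4)"
```

```text
position: [0.4025, 0.1287, 0.2365]
ft_force: [-0.5, -0.1, -0.1]
484.9325520253513
pred end crop [616.21484891 144.61134663]
```

View pics/s5.png

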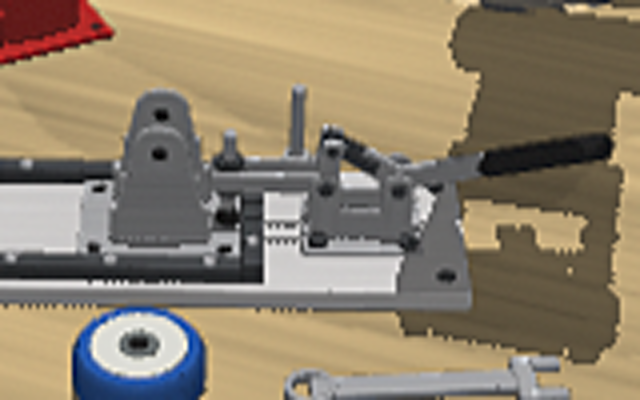

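The handle end at crop (612,146) matches the predicted locked position (616,145). The foot is pressed on the plate's front margin at (228,210), the plate is against the stop, the wheel and spanner are in place, and the robot is clear. Handing in.

```bash
python3 -c "
from rig import env
print(env.close_job())"
```

```text
the job is handed in; nothing more can be done
None
```

The bracket was pushed fully home against the stop and the toggle clamp was then pushed over to its end stop; the last picture shows the handle in its locked position and the foot on the plate, and the job was handed in at about 12 s with the robot touching nothing.

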